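Snap the retaining clip onto the massage roller's axle

ROBOT

A 6-joint arm with a two-finger parallel gripper is mounted at the origin on the work surface. World frame = base frame: x ahead of the robot, y to its left, z up, the work surface at z = 0. Lengths are in mm, angles in rad, forces in N, time in s.
With the tool pointing down it reaches from about 350 to 975 mm from the base axis. Payload 7.1 kg.
Tool frame: the origin (TCP) lies on the front face of the gripper's body, between the roots of the fingers; the fingertips stand 80 mm ahead of it and the grasp point (between the pads) lies 61 mm ahead of it (env.tips_ahead is the distance from the TCP to the fingertips, in mm); z points along the fingers, y is the direction in which the jaws open and shut (so a half turn about z gives the same grasp; the last joint's range is limited). The gripper opens to 88 mm and grips with 3 to 60 N. Pads are 20 mm wide; open, the fingers measure 115 mm over their backs; the gripper's body (75 mm by 178 mm) begins 61 mm behind the grasp point.
Start: joints at [-1.218, 0.423, 1.63, -0, 1.089, -0.019], TCP at [227.075, -582.274, 302.675] pointing down, gripper open.
Joint ranges: [-3, 3], [-0.9, 2.11], [0.09, 2.58], [-1.31, 4.45], [0.11, 2.69], [-2.54, 2.54]. Speed limits (rad/s): [2.39, 2.39, 3.01, 3.14, 3.14, 3.14].

INTERFACE

Orientations are given as a unit quaternion [x, y, z, w].
In Python, from station import env, set_gripper, viewer, workorder gives the robot as it stands. Calls block until the motion is done:
- env.reach(position, orientation): joint-space move of the TCP to a pose.
- env.move_l(position, rot=None, rate=150, f_stop=None): straight line of the TCP; rot=None keeps the orientation; rate is the mean speed in mm/s. With f_stop (N) it stops when the force on the tool has changed by that much, and returns True; else False.
- env.move_joints(angles): joint-space move.
- set_gripper(opening): finger opening in mm; the grip force is fixed at half the most; returns when the fingers have stopped.
- env.hold(seconds).
- env.ik(position, orientation): joint angles nearest the present ones, or None.
- env.read_state(): the state.
- viewer.camera(name): name is "scene" or "side" or "wrist"; returns the picture (400x640x3 uint8, blue, green, red); there is no depth.
- viewer.camera_params(name): a dict with "fx", "fy", "cx", "cy" (pixels), "dist" ([k1, k2, p1, p2, k3] as OpenCV has them; the pictures are not rectified), "pose" (4x4, takes a point from camera to world coordinates); the wrist camera has in their place "tool_from_camera" (4x4, takes a point from camera to tool coordinates, whose origin is the TCP and whose axes are the flange's). Camera axes: x right, y up, looking along -z (the intrinsics and any distortion apply to the point x, -y, -z); pixel columns grow to the right and rows downward; lengths in mm; the calibration is good to about 2 mm. A picture is of the moment at which its call begins: read the wrist's pose just before it. camera_params takes no time and is no camera call.
A pose or a line that the arm cannot do raises env.IKError and nothing moves.
- workorder.sign_off(): hands the job in, once; it reports no verdict.
The state is a dict: "time_s": time; "qpos": joint angles; "dq": joint speeds; "tau": joint torques, N m; "tool_pos": TCP position; "orientation": TCP orientation; "force": force on the tool from outside, world axes, zero at the start; "wrist_torque": the same for the moment, N m; "width": finger opening in mm.
Only numpy, scipy, OpenCV 4.12 (cv2) and the standard library are available. Lean on these libraries where they do the work, as an engineer would, in place of code of your own. Each camera call takes 0.05 s, during which the arm holds its last target.

TASK

Take the small white retaining clip out of the grey rack and press it, prongs down, onto the bare axle beside the massage roller until it snaps fully home in the axle's groove, then let go and leave it there. Feel for the groove rather than forcing the clip: go gently, never push it against the axle or its stand with more than about 25 N. Leave everything else where it is.

Things in the scene. Friction and masses are not known exactly. Their poses are not given: they have to be found in the camera images.
- clip: The small retaining clip: white plastic upside-down U, 31 mm wide (x), 8 mm thick (y), 60 mm tall (z, up), 30 g. Origin: centre of its bore, which lies on the axle's centre line when seated; crown from 8 to 15 mm above it, prongs down to 10 mm below it. Stands upright in one of the rack's two slots, origin 18 mm above the table. Turned half round about z it is the same.
- clip_tab (a point): Middle of the small clip's finger tab, 37 mm above the clip's origin: a block 20 mm (x) by 14 mm (y) by 26 mm (z), to hold the clip by.
- clip_mouth (a point): Middle of the small clip's mouth, 7 mm below its origin, between the round lips (1.5 mm radius, centred 6.4 mm to each side along x, 10 mm apart) that end its two sprung prongs. A push of 5 to 10 N spreads them past the 16 mm groove floor, then they snap shut under it. They cannot open enough to pass the full 24 mm axle.
- groove_nominal (a point): Nominal middle of the groove, on the axle's centre line, 85 mm above the table; y along the axle towards the roller, x across, z up. End float: the true middle lies anywhere up to 14 mm either way along y, and stays put under the job's forces. Clip origin above the centre line: 19 mm when its lips rest on the full-size axle, 14 mm when they rest in the groove's top, 0 seated.
- axle_shape (a point): A point on the axle's centre line 15 mm to +y of the nominal groove point. The axle is polished steel, 24 mm in diameter, bare for at least 50 mm to -y of the groove and 17 mm to +y; the groove runs all round, 10 mm wide, floor diameter 16 mm. The black ribbed roller, 34 mm in diameter, begins 22 mm to +y of the groove's true middle.
- stand: White service stand that holds the axle, fixed to the table: base 100 x 240 x 12 mm (x, y, z), origin at the centre of its underside, and an upright of 36 x 18 mm, 99 mm high, at y = +105 and -105 mm. The axle runs along its y; the nominal groove point is at (0, -30, 85) mm. It carries the axle and the roller.
- rack: Grey fixed clip rack, 60 x 130 mm (x, y), origin at the centre of its underside. Two slots along x at y = +37.5 and -37.5 mm, 9.5 mm wide, floor 8 mm and wall tops 22 mm above the table. One holds the small clip and the other the wide clip.
- wide_clip: A similar rigid white clip for another axle, not wanted here: 48 mm wide (x), 8 mm thick (y), 64 mm tall, same finger tab from 38 to 64 mm above its origin (underside centre). Leave it in the rack.
- spare_head: Bystander: round treatment head with four steel pins, 62 mm in diameter, 64 mm tall, origin under its centre.
- cream_jar: Bystander: white jar, 60 mm in diameter, 45 mm tall, origin under its centre.
- gel_bottle: Bystander: clear bottle, 52 mm in diameter, 150 mm tall, origin under its centre.
- spare_roller: Bystander: black tube standing on end, 32 mm in diameter, 60 mm tall, origin under its centre.
- screwdriver: Bystander: screwdriver lying along its x, 170 mm long.
- dish: Bystander: steel dish 100 x 70 x 22 mm, origin under its centre.
Things that resemble listed ones, but are neither listed nor needed, are in the scene too. What is shaped like the clip but blue is not meant.

How it is judged:
By the outcome, as a careful person would: the job done as asked, in the order asked, and still so for the second after the job is handed in, with the robot touching nothing.
It also fails if it takes over 64 s, if anything falls off the work surface, if the arm or the gripper's body presses on something with over 40 N, if the wrist force passes 120 N, or if a joint passes its speed limit or range.

## Working session

There is one attempt and no reset: what is moved stays moved. The work goes in short steps, each a Python script; the robot and the scene stay as the last script left them, time stands still between calls to the robot, and variables do not carry over. Pictures are saved under pics/ and viewed, and the job is handed in when it is done.

```bash
ls; mkdir -p pics; python3 - <<'E'
from station import env, viewer
import cv2
s=env.read_state(); print(s['time_s'],s['tool_pos'],s['orientation'],s['force'])
for n in ("scene","side","wrist"):
    cv2.imwrite(f"pics/{n}0.png",viewer.camera(n)); p=viewer.camera_params(n); print(n,p)
E
```

```text
pics
0.0 [ 226.92993873 -581.87830325  301.90131692] [ 9.82770261e-01  1.84829718e-01 -1.18694526e-04 -7.59015633e-04] [-0.30160409  0.96961372 -0.69844081]
scene {'fx': 517.3947100813525, 'fy': 517.3947100813525, 'cx': 321.75066563497757, 'cy': 195.4641564345997, 'dist': array([-0.13039504,  0.        ,  0.        ,  0.        ,  0.        ]), 'pose': array([[ 1.44413686e-02, -8.52571849e-01,  5.22410460e-01,
         1.27660036e+03],
       [ 9.99794210e-01,  1.97568001e-02,  4.60498999e-03,
         1.64489825e+01],
       [-1.42472439e-02,  5.22236451e-01,  8.52681714e-01,
         1.32420023e+03],
       [ 0.00000000e+00,  0.00000000e+00,  0.00000000e+00,
         1.00000000e+00]])}
side {'fx': 467.4644162074996, 'fy': 467.4644162074996, 'cx': 326.6156389813535, 'cy': 205.68336316800224, 'dist': array([-0.07967186,  0.        ,  0.        ,  0.        ,  0.        ]), 'pose': array([[-9.34454151e-01,  2.31848374e-01, -2.70262411e-01,
         1.93235080e+02],
       [-3.55444314e-01, -5.61882293e-01,  7.46958920e-01,
         8.89598783e+02],
       [ 2.13255482e-02,  7.94062101e-01,  6.07462428e-01,
         7.73760177e+02],
       [ 0.00000000e+00,  0.00000000e+00,  0.00000000e+00,
         1.00000000e+00]])}
wrist {'fx': 329.58676372643316, 'fy': 329.58676372643316, 'cx': 321.49820936971764, 'cy': 197.61853439704257, 'dist': array([0.01968053, 0.        , 0.        , 0.        , 0.        ]), 'tool_from_camera': array([[-3.64350032e-04,  9.51758849e-01,  3.06846803e-01,
         8.40080075e+01],
       [ 9.99999598e-01,  5.98107200e-04, -6.67772756e-04,
        -1.23390705e-01],
       [-8.19085912e-04,  3.06846436e-01, -9.51758685e-01,
        -8.07045747e+01],
       [ 0.00000000e+00,  0.00000000e+00,  0.00000000e+00,
         1.00000000e+00]])}
```

View pics/scene0.png

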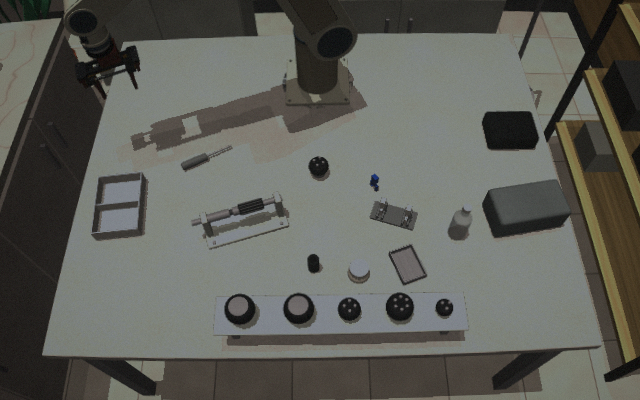

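View pics/side0.png

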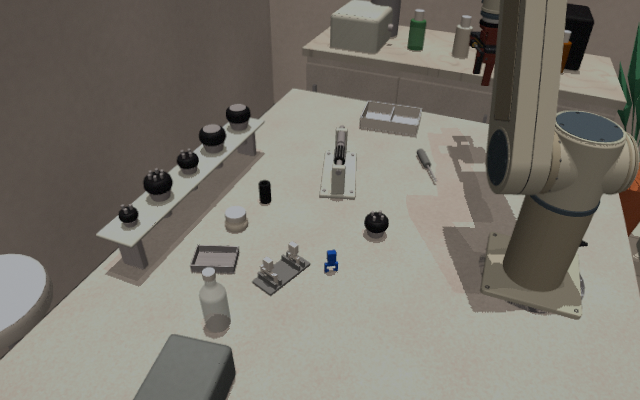

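View pics/wrist0.png

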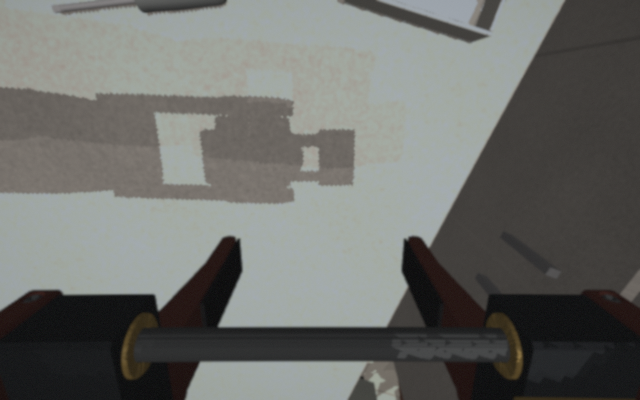

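The overview shows the rack at about (394,213) in the scene image, with two white clips. The stand is at (245,222), with the roller on its right and the bare axle on its left. The blue lookalike is at (375,182). I'll zoom in on both.

```bash
cat > h.py <<'E'
import numpy as np, cv2
from station import env, set_gripper, viewer, workorder
from scipy.spatial.transform import Rotation as R
def pose(name,st=None):
    p=viewer.camera_params(name)
    if name!='wrist': return p,p['pose']
    T=np.eye(4);T[:3,:3]=R.from_quat(st['orientation']).as_matrix();T[:3,3]=st['tool_pos']
    return p,T@p['tool_from_camera']
def K(p): return np.array([[p['fx'],0,p['cx']],[0,p['fy'],p['cy']],[0,0,1.]])
def ray(name,uv,st=None):
    p,T=pose(name,st)
    n=cv2.undistortPoints(np.array(uv,float).reshape(-1,1,2),K(p),p['dist']).reshape(-1,2)
    d=np.c_[n[:,0],-n[:,1],-np.ones(len(n))]@T[:3,:3].T
    return T[:3,3],d
def onz(name,uv,z,st=None):
    o,d=ray(name,uv,st); return o+d*((z-o[2])/d[:,2:3])
def proj(name,P,st=None):
    p,T=pose(name,st); c=(np.array(P,float).reshape(-1,3)-T[:3,3])@T[:3,:3]
    c=c*[1,-1,-1]
    return cv2.projectPoints(c,np.zeros(3),np.zeros(3),K(p),np.array(p['dist']))[0].reshape(-1,2)
def crop(img,x0,y0,x1,y1,f,fn):
    cv2.imwrite(fn,cv2.resize(img[y0:y1,x0:x1],None,fx=f,fy=f,interpolation=cv2.INTER_CUBIC))
def tri(obs):
    A=np.zeros((3,3));b=np.zeros(3)
    for o,d in obs:
        d=d/np.linalg.norm(d);M=np.eye(3)-np.outer(d,d);A+=M;b+=M@o
    return np.linalg.solve(A,b)
E
python3 - <<'E'
from h import *
a=cv2.imread('pics/scene0.png');b=cv2.imread('pics/side0.png')
crop(a,360,190,425,235,10,'pics/c1.png');crop(a,185,180,295,255,7,'pics/c2.png')
crop(b,245,235,320,295,10,'pics/c3.png')
print(onz('scene',[[394,213],[245,222],[375,182]],0))
E
```

```text
[[ 530.71280682  220.92387142    0.        ]
 [ 551.15200909 -216.58706396    0.        ]
 [ 420.92694417  172.35027172    0.        ]]
```

View pics/c1.png

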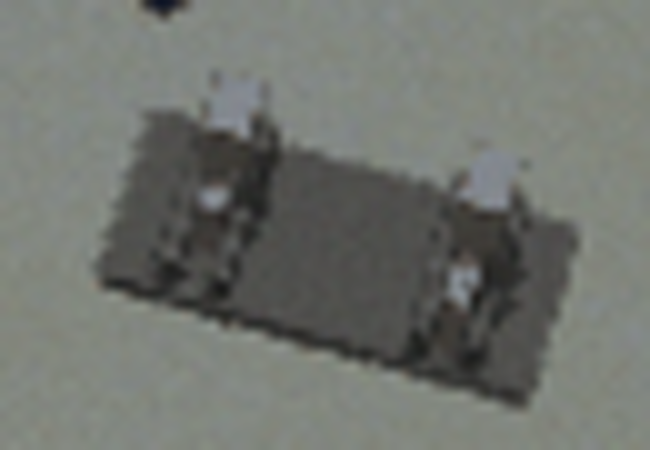

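View pics/c2.png

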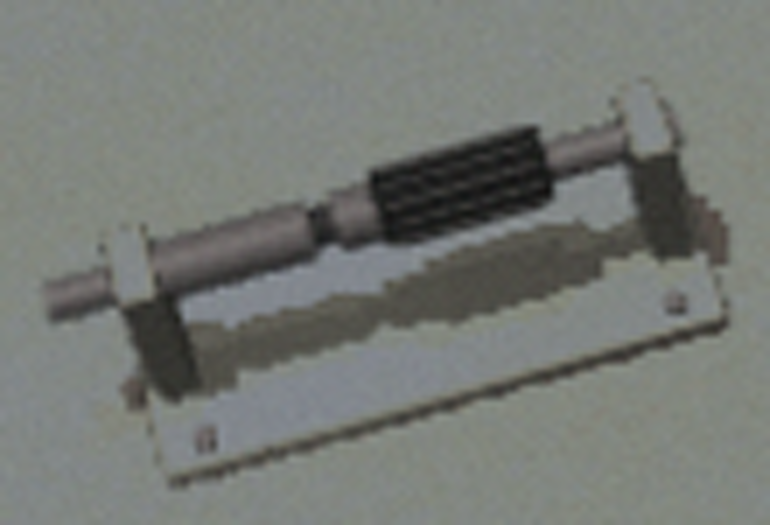

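View pics/c3.png

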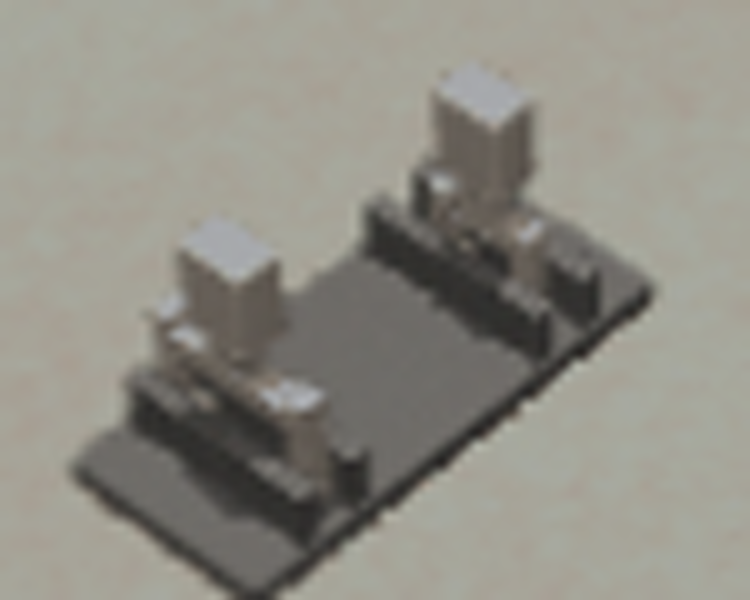

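The side view shows that the narrower clip (crown spans about 125 of the enlarged pixels, against 175) is the far one, so it's the left one in the scene view. The groove shows up as a dark band at about (231,212) in the scene image. I'll look at both up close with the wrist camera.

```bash
cat >> h.py <<'E'
def q_for(dirxy):
    # tool down, tool y (jaw direction) along dirxy
    y=np.array([dirxy[0],dirxy[1],0.]);y/=np.linalg.norm(y);z=np.array([0,0,-1.]);x=np.cross(y,z)
    return R.from_matrix(np.c_[x,y,z]).as_quat()
def best_q(pos,dirxy):
    out=[]
    for s in (1,-1):
        q=q_for(s*np.array(dirxy)); j=env.ik(list(pos),list(q))
        if j is not None: out.append((abs(j[5]),s,q,j))
    out.sort(key=lambda t:t[0]); return out
E
python3 - <<'E'
from h import *
c=onz('scene',[[370,218],[412,230.5],[417.5,214],[375,201]],4)
print(c); l=(c[1]-c[0])+(c[2]-c[3]); print('rack long',np.degrees(np.arctan2(l[1],l[0])),np.linalg.norm(l)/2,c.mean(0))
t=onz('scene',[[360+23.3,190+10.5],[360+49,190+18]],68); print('tab tops',t)
g=onz('scene',[[185+320/7,180+222/7]],85); print('groove',g)
a=onz('scene',[[185+158/7,180+265/7],[185+305/7,180+232/7]],85); d=a[1]-a[0]; print('axle dir',np.degrees(np.arctan2(d[1],d[0])))
ld=l[:2]/np.linalg.norm(l[:2]); slot=np.array([-ld[1],ld[0]])
for nm,P,dr in (('rack',t[0],slot),('groove',g[0],[-d[1],d[0]])):
  for o in best_q([P[0],P[1],260],dr): print(nm,o[1],np.round(o[3],2))
E
```

```text
[[548.01985849 148.79841763   4.        ]
 [592.00400624 267.31457443   4.        ]
 [538.00328441 289.17344046   4.        ]
 [490.71476197 167.27983328   4.        ]]
rack long 69.21050438244018 128.57639260798985 [542.18547778 218.14156645   4.        ]
tab tops [[527.71468687 183.59723204  68.        ]
 [553.92643896 254.07928965  68.        ]]
groove [[ 564.40850504 -243.62865871   85.        ]]
axle dir 103.47650968555813
rack -1 [ 0.31  0.38  1.81 -0.    0.95  0.68]
rack 1 [ 0.31  0.38  1.81 -0.    0.95 -2.47]
groove -1 [-0.43  0.46  1.69 -0.    1.   -0.66]
groove 1 [-0.43  0.46  1.69 -0.    1.    2.48]
```

```bash
python3 - <<'E'
from h import *
import json
def u(a): return np.array([np.cos(np.radians(a)),np.sin(np.radians(a))])
o=best_q([560,-230,270],u(103.5-90))[0]; 
env.reach([560,-230,270],list(o[2])); env.hold(.3)
S={}
s=env.read_state(); cv2.imwrite('pics/w_groove.png',viewer.camera('wrist')); S['g']={k:list(map(float,s[k])) for k in('tool_pos','orientation')}
P=[541,219,260]; o=best_q(P,u(69.2-90))[0]
env.reach(P,list(o[2])); env.hold(.3)
s=env.read_state(); cv2.imwrite('pics/w_rack.png',viewer.camera('wrist')); S['r']={k:list(map(float,s[k])) for k in('tool_pos','orientation')}
json.dump(S,open('S.json','w')); print(s['time_s'],S,s['force'])
E
```

```text
4.2167 {'g': {'tool_pos': [559.7810226970813, -230.56356029717736, 270.02444742914986], 'orientation': [0.6194769472865937, 0.7850148475225952, -1.2565807184072026e-05, 2.8136453331293988e-05]}, 'r': {'tool_pos': [541.2437030243516, 218.46836359467102, 260.0024168141397], 'orientation': [0.823369750179282, 0.5675052896151567, 2.9260753427464617e-06, 2.7202238637848758e-05]}} [ 0.1176149  -0.70632694  0.22775165]
```

View pics/w_groove.png

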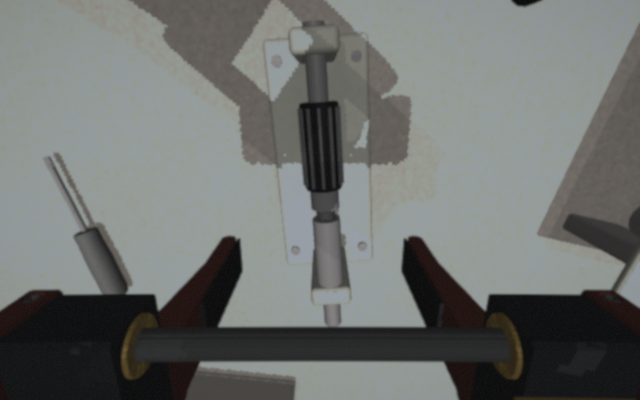

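View pics/w_rack.png

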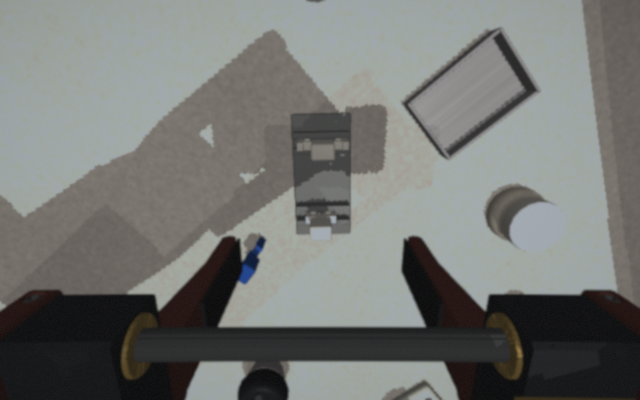

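```bash
python3 - <<'E'
from h import *
crop(cv2.imread('pics/w_rack.png'),275,100,365,245,4,'pics/w1.png')
crop(cv2.imread('pics/w_groove.png'),255,10,385,340,2.4 and 1.8,'pics/w2.png')
crop(cv2.imread('pics/w_groove.png'),285,170,370,310,4,'pics/w3.png')
E
```

```text
(no output)
```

View pics/w1.png

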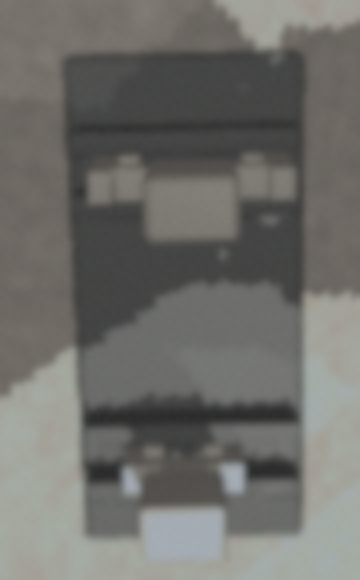

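View pics/w3.png

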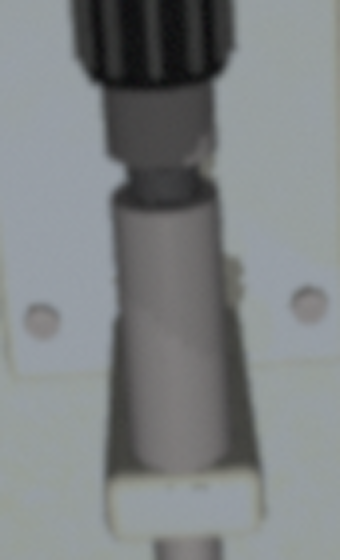

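The small clip is the lower one in the wrist picture; the top of its tab is centred at about (320.8,233.3). The groove is the dark band at crop rows 167–208, that is image (324.5–326.5, 212–222). Next I'll turn these into positions.

```bash
python3 - <<'E'
from h import *
import json
S=json.load(open('S.json'))
W=lambda c:[[275+x/4,100+y/4] for x,y in c]
r=S['r']; c=onz('wrist',W([(67,58),(302,55),(300,535),(87,535)]),8,r); print(c)
l=(c[0]-c[3])+(c[1]-c[2]); x=(c[1]-c[0])+(c[2]-c[3]); print('rack',np.linalg.norm(l)/2,np.linalg.norm(x)/2,np.degrees(np.arctan2(l[1],l[0])),np.degrees(np.arctan2(x[1],x[0])),c.mean(0))
t=onz('wrist',W([(140,507),(227,507),(222,560),(142,560)]),68,r); print('tab',t,t.mean(0),np.linalg.norm(t[1]-t[0]),np.linalg.norm(t[2]-t[3]),np.linalg.norm(t[0]-t[3]))
e=t[1]-t[0];print('tabx',np.degrees(np.arctan2(e[1],e[0])))
t2=onz('wrist',W([(147,175),(240,175),(237,242),(147,242)]),72,r); print('wide',t2.mean(0)); e=t[:].mean(0)-t2.mean(0);print(np.degrees(np.arctan2(e[1],e[0])),np.linalg.norm(e[:2]))
b=cv2.imread('pics/side0.png')
# side view tab top of small clip crop (245,235) x10 : corners (470,62)(540,100)(490,130)(432,92)
pts=[[245+x/10,235+y/10] for x,y in [(470,62),(538,102),(490,130),(432,92)]]
print('side tab',onz('side',[np.mean(pts,0)],68)); 
o1=ray('side',[np.mean(pts,0)]);o2=ray('wrist',[np.mean(W([(140,507),(227,507),(222,560),(142,560)]),0)],r);print('tri',tri([(o1[0],o1[1][0]),(o2[0],o2[1][0])]))
g=S['g'];V=lambda c:[[285+x/4,170+y/4] for x,y in c]
e=onz('wrist',V([(158,167),(165,208)]),97,g);print('rims',e,np.linalg.norm(e[1]-e[0]),e.mean(0))
ax=onz('wrist',V([(124,320),(223,320),(133,450),(229,450),(116,215),(216,215)]),88,g);print('edges',ax); m=(ax[0::2]+ax[1::2])/2;print(m)
d=m[2]-m[1];print(np.degrees(np.arctan2(d[1],d[0])))
# uprights' tops, full image
up=onz('wrist',[[331,295.5],[314,41]],99,g);print('uprights',up);d=up[1]-up[0];print(np.degrees(np.arctan2(d[1],d[0])),np.linalg.norm(d))
E
```

```text
[[535.73028017 287.42422724   8.        ]
 [589.74341151 267.59240102   8.        ]
 [546.88319888 146.90061027   8.        ]
 [492.18547585 167.77334563   8.        ]]
rack 127.70124031539964 58.04074256532191 70.22610324394398 -20.52738750258874 [541.1355916  217.42264604   8.        ]
tab [[519.96508131 193.28524284  68.        ]
 [538.15126616 186.34507671  68.        ]
 [532.57739218 174.56217109  68.        ]
 [515.63112166 181.03008879  68.        ]] [526.58121533 183.80564486  68.        ] 19.465436692634217 18.138634008962008 12.998923303827006
tabx -20.88772886408371
wide [555.03366116 252.51092523  72.        ]
-112.49557731946398 74.36368216564637
side tab [[525.2726218  184.42229001  68.        ]]
tri [526.17222134 182.94974479  66.29414909]
rims [[ 563.819514   -239.64584351   97.        ]
 [ 567.35625399 -248.10867506   97.        ]] 9.172134299945826 [ 565.58788399 -243.87725928   97.        ]
edges [[ 565.83651552 -279.58054103   88.        ]
 [ 587.08599159 -274.51457216   88.        ]
 [ 575.29092244 -311.05808438   88.        ]
 [ 596.59332468 -305.97799097   88.        ]
 [ 558.48800965 -255.65181853   88.        ]
 [ 579.39347057 -250.66831911   88.        ]]
[[ 576.46125355 -277.04755659   88.        ]
 [ 585.94212356 -308.51803767   88.        ]
 [ 568.94074011 -253.16006882   88.        ]]
107.07262180845036
uprights [[ 587.79773575 -314.45670888   99.        ]
 [ 526.90418082 -117.9725881    99.        ]]
107.21904045906378 205.70375482634515
```

View pics/w2.png

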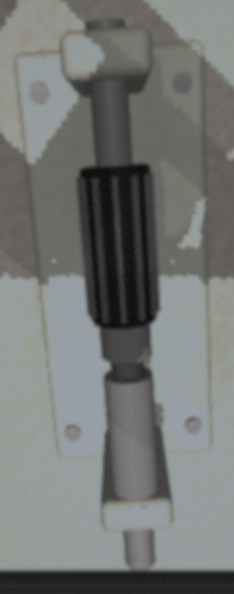

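```bash
python3 - <<'E'
from h import *
def u(a): return np.array([np.cos(np.radians(a)),np.sin(np.radians(a))])
P=[526.4,183.5]; o=best_q(P+[180],u(-20.5))[0]
print(o[1],o[3])
env.reach(P+[180],list(o[2])); set_gripper(50)
print(env.move_l(P+[116],rate=80,f_stop=8)); 
s=env.read_state();print(s['tool_pos'],s['force'],s['time_s'])
set_gripper(0); s=env.read_state();print(s['width'],s['force'],s['tool_pos'])
cv2.imwrite('pics/grasp.png',viewer.camera('wrist'))
print(env.move_l(P+[200],rate=60)); env.hold(.2)
s=env.read_state();print(s['width'],s['force'],s['tool_pos'],s['time_s'])
cv2.imwrite('pics/lift.png',viewer.camera('wrist'));b=viewer.camera('side');cv2.imwrite('pics/lifts.png',b);crop(b,220,150,360,300,4,'pics/lifts4.png')
E
```

```text
1 [ 3.14073725e-01  4.97990753e-01  1.85746581e+00 -4.44089210e-16
  7.86136086e-01  6.71866222e-01]
False
[526.67449131 183.60608847 116.27052908] [0.13911773 1.01509896 0.41790427] 6.4083
20.062611406878194 [-0.65045769  0.08014801  1.22162928] [526.50027198 183.54163892 116.1654397 ]
False
19.855424574700372 [-0.47947468 -0.20429622 -0.43225098] [526.29347574 183.44766075 199.74787843] 8.7833
```

View pics/lift.png

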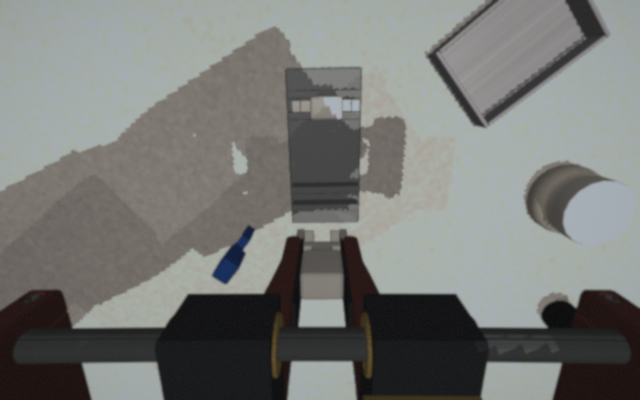

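View pics/lifts4.png

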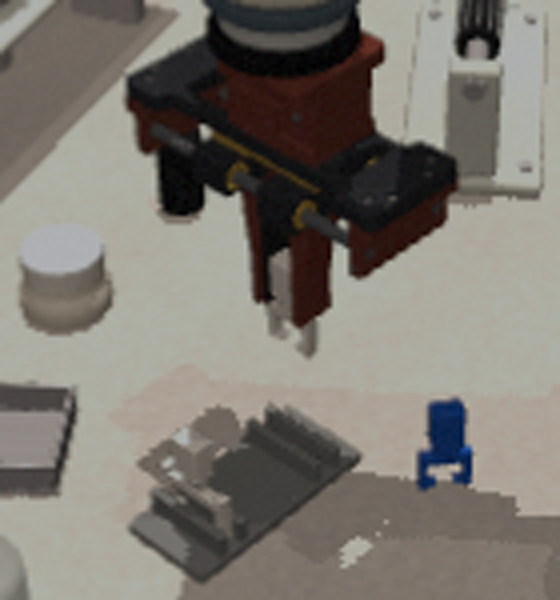

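The wide clip is still in the rack, and the small clip is held upright between the fingers (tab at about (322,270) in the wrist image). Next I'll check its offset in the hand by projecting the expected points.

```bash
python3 - <<'E'
from h import *
st={'tool_pos':[0,0,0],'orientation':[0,0,0,1]}
for nm,p in dict(tabtop_pos=[7,0,48],tabtop_neg=[-7,0,48],tabbot_pos=[7,0,74],crown_l=[4,-15.5,83],crown_r=[4,15.5,83],crownneg=[-4,15.5,83],ltab=[7,-10,48],rtab=[7,10,48]).items(): print(nm,proj('wrist',[p],st))
crop(cv2.imread('pics/lift.png'),280,215,370,315,6,'pics/lz.png')
E
```

```text
tabtop_pos [[323.16687249 274.52216629]]
tabtop_neg [[323.13178874 301.60376581]]
tabbot_pos [[322.88722336 247.94109728]]
crown_l [[294.48543857 245.47831805]]
crown_r [[351.12058128 245.44201885]]
crownneg [[350.73495587 258.53425657]]
ltab [[300.6087038  274.54436295]]
rtab [[345.72409786 274.51410201]]
```

View pics/lz.png

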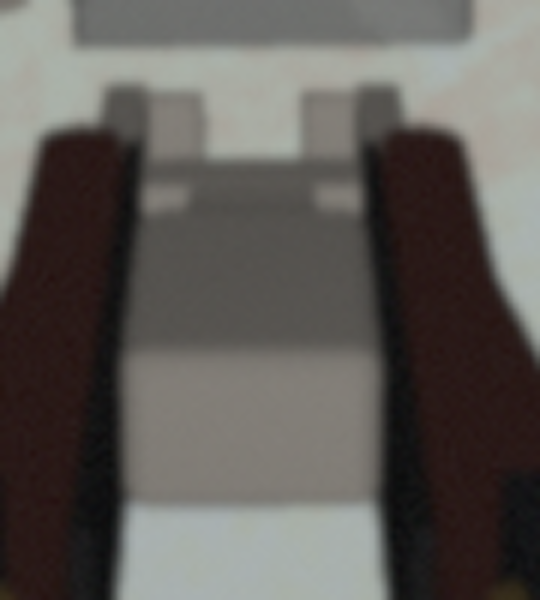

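```bash
python3 - <<'E'
from h import *
def u(a): return np.array([np.cos(np.radians(a)),np.sin(np.radians(a))])
G=[565.9,-243.9]
env.move_l([526.4,183.5,280],rate=200)
o=best_q(G+[280],u(17.15))[0]; print(o[1],o[3])
env.reach(G+[280],list(o[2])); env.move_l(G+[225],rate=80); env.hold(.4)
s=env.read_state();print(s['tool_pos'],s['orientation'],s['force'],s['width'],s['time_s'])
a=viewer.camera('wrist');cv2.imwrite('pics/pre.png',a);crop(a,265,150,385,310,4 and 3.7,'pics/prez.png')
b=viewer.camera('side');cv2.imwrite('pics/pres.png',b);crop(b,300,100,380,200,6,'pics/presz.png')
b=viewer.camera('scene');cv2.imwrite('pics/prec.png',b);crop(b,185,150,295,240,7,'pics/precz.png')
E
```

```text
1 [-4.26249794e-01  4.36106513e-01  1.66772891e+00 -4.44089210e-16
  1.03775723e+00 -7.25573761e-01]
[ 565.96613216 -243.9331684   225.26169126] [5.93769966e-01 8.04634815e-01 4.86069734e-05 1.98704288e-04] [ 0.36133041  0.55542829 -0.86528822] 19.750920744223922 12.25
```

View pics/prez.png

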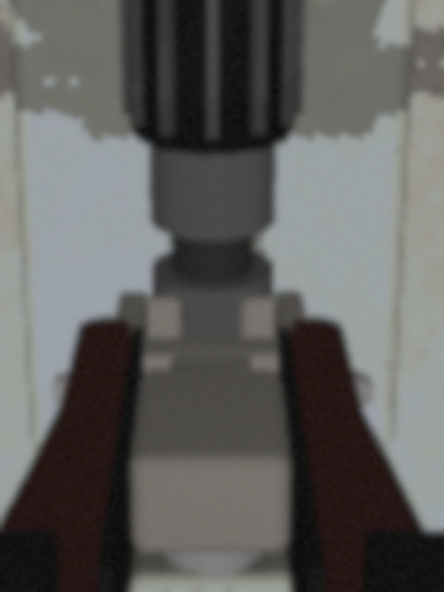

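View pics/presz.png

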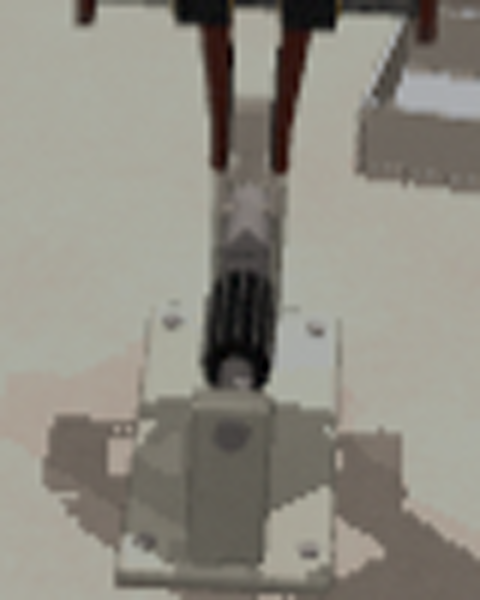

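View pics/precz.png

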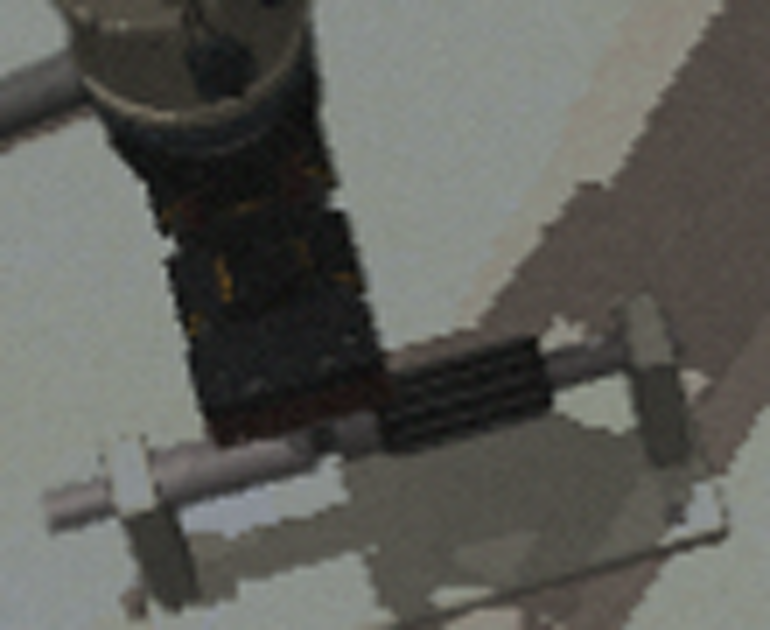

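The clip is centred across the axle (prongs at 122–300, axle at 153–272, so both centre on about 211–212 in the crop). I'll measure the groove rims again from this view.

```bash
python3 - <<'E'
from h import *
s=env.read_state()
im=cv2.imread('pics/pre.png')
print(im[205:235,318:327].mean((1,2)).round(0))
V=lambda c:[[265+x/3.7,150+y/3.7] for x,y in c]
e=onz('wrist',V([(212,238),(212,285)]),97,s); print(e,np.linalg.norm(e[1]-e[0]))
r=onz('wrist',V([(212,150)]),102,s);print('roller start',r)
a=np.array([np.cos(np.radians(107.15)),np.sin(np.radians(107.15)),0])
print([(p-[565.9,-243.9,97])@a for p in (*e,*r)])
E
```

```text
[75. 75. 75. 74. 74. 74. 74. 74. 73. 67. 55. 44. 41. 42. 41. 42. 41. 42.
 41. 42. 43. 48. 55. 63. 70. 73. 74. 74. 74. 74.]
[[ 563.87415397 -238.65515215   97.        ]
 [ 566.62111436 -247.54304736   97.        ]] 9.302713182602172
roller start [[ 558.4566446 -221.1723625  102.       ]]
[np.float64(5.609011136085881), np.float64(-3.693701183189556), np.float64(23.91193122913173)]
```

```bash
python3 - <<'E'
from h import *
a=np.array([np.cos(np.radians(107.15)),np.sin(np.radians(107.15))])
G=np.array([565.9,-243.9])+0.3*a
env.move_l([*G,207],rate=30); env.hold(.2); s=env.read_state(); print(s['tool_pos'],s['force'])
print(env.move_l([*G,195],rate=8,f_stop=4)); s=env.read_state();print(s['tool_pos'],s['force'],s['time_s'])
env.hold(.2);s=env.read_state();print(s['tool_pos'],s['force'],s['wrist_torque'],s['time_s'])
b=viewer.camera('wrist');cv2.imwrite('pics/t1.png',b);crop(b,265,150,385,310,3.7,'pics/t1z.png')
E
```

```text
[ 565.92004793 -243.66524796  207.23404035] [ 0.88944602  0.31710489 -0.22768693]
True
[ 566.19202216 -243.71073914  196.29393598] [-0.57169486 -0.53590757  3.53306828] 14.5917
[ 566.16232877 -243.69597393  196.21569567] [ 0.37718588 -0.88386442  5.90072539] [-0.08683617 -0.14377949 -0.05185139] 14.7917
```

View pics/t1z.png

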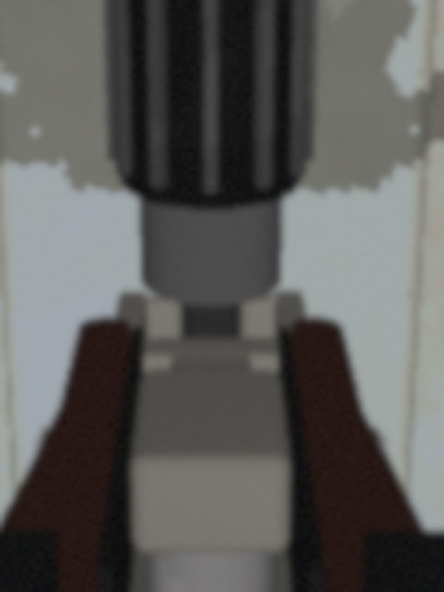

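Contact came at TCP z = 196.3, against 197 expected for the groove top and 202 for the full axle. So the lips are resting in the groove, and the picture agrees. I'll lift slightly, feel both groove walls to centre the clip, then press.

```bash
python3 - <<'E'
from h import *
a=np.array([np.cos(np.radians(107.15)),np.sin(np.radians(107.15))])
G0=np.array([565.9,-243.9])
G=G0+0.3*a
env.move_l([*G,198.3],rate=10); env.hold(.2); print(env.read_state()['force'])
def c():
    s=env.read_state();return round(float((s['tool_pos'][:2]-G0)@a),2),np.round(s['force'],1),round(float(s['tool_pos'][2]),2)
h1=env.move_l([*(G+3*a),198.3],rate=4,f_stop=3); p=c(); print(h1,p)
env.move_l([*G,198.3],rate=10);env.hold(.1)
h2=env.move_l([*(G-3*a),198.3],rate=4,f_stop=3); m=c(); print(h2,m)
env.move_l([*G,198.3],rate=10);env.hold(.2);print(c(),env.read_state()['time_s'])
E
```

```text
[ 0.0584707   0.26013227 -0.69843675]
True (1.48, array([ 0.8, -1.3,  0.7]), 198.17)
True (-1.39, array([0.6, 0.5, 0.9]), 197.66)
(0.33, array([ 0. , -0.3, -1. ]), 198.21) 17.525
```

```bash
python3 - <<'E'
from h import *
a=np.array([np.cos(np.radians(107.15)),np.sin(np.radians(107.15))])
G=np.array([565.9,-243.9])+0.05*a
env.move_l([*G,198],rate=10)
for z in (192,188,185,183,181):
    h=env.move_l([*G,z],rate=6,f_stop=13); s=env.read_state();print(z,h,s['tool_pos'].round(2) if hasattr(s['tool_pos'],'round') else s['tool_pos'],np.round(s['force'],1),s['width'],s['time_s'])
    if h: break
env.hold(.2);s=env.read_state();print(s['tool_pos'],s['force'])
b=viewer.camera('wrist');cv2.imwrite('pics/t2.png',b);crop(b,265,150,385,310,3.7,'pics/t2z.png')
E
```

```text
192 False [ 566.33 -243.97  192.38] [2.3 0.3 4.1] 19.95573859998527 18.925
188 False [ 565.6  -243.59  187.45] [ 4.5  0.6 -6.5] 19.93703260415026 19.7417
185 False [ 565.86 -243.97  185.  ] [ 2.9 -1.  -4.5] 19.81758919947807 20.3917
183 False [ 565.65 -243.81  182.99] [ 1.4  1.2 -2.3] 19.446914629545372 20.875
181 True [ 565.81 -243.87  182.76] [-0.9 -0.4  5. ] 19.746957863741446 21.1583
[ 565.80667399 -243.8785638   182.7691279 ] [-1.46353487 -0.46473362  5.48255183]
```

View pics/t2z.png

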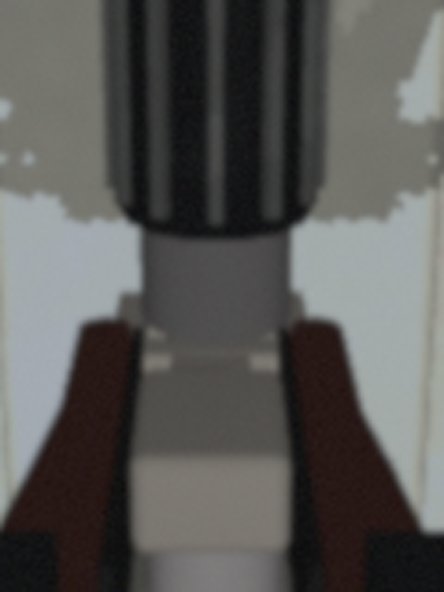

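The prongs snapped: the force went from push to pull at about z = 188, then met a stop at 182.8. I'll press gently once more to confirm the stop is hard, then release.

```bash
python3 - <<'E'
from h import *
s=env.read_state();G=list(s['tool_pos'][:2])
h=env.move_l([*G,181],rate=4,f_stop=7);s=env.read_state();print(h,s['tool_pos'],s['force'])
env.move_l([*G,182.9],rate=5);env.hold(.2);s=env.read_state();print(s['tool_pos'],s['force'])
set_gripper(34);env.hold(.2);s=env.read_state();print(s['width'],s['force'],s['tool_pos'])
print(env.move_l([*G,262],rate=60,f_stop=6));set_gripper(60)
t=np.array([G[0]-120,G[1]+60,330]);env.move_l(list(t),rate=150);env.hold(.3)
s=env.read_state();print(s['force'],s['time_s'],s['tool_pos'])
for n in('wrist','side','scene'):
    cv2.imwrite(f'pics/f_{n}.png',viewer.camera(n))
crop(cv2.imread('pics/f_side.png'),300,100,380,200,6,'pics/fs.png');crop(cv2.imread('pics/f_scene.png'),185,180,295,255,7,'pics/fc.png')
E
```

```text
True [ 565.98879932 -243.98421051  182.76560647] [-0.649111   -0.58878296  4.72896731]
[ 565.88683774 -243.88328622  182.89325306] [ 1.04418785 -0.13800957  0.53640007]
33.98906205250539 [-0.49058718 -0.16609795  0.08214605] [ 565.8318518  -243.85595487  182.90518676]
False
[-0.44233908 -0.52934    -0.271216  ] 26.3917 [ 445.99238958 -183.97720015  329.60225334]
```

View pics/fs.png

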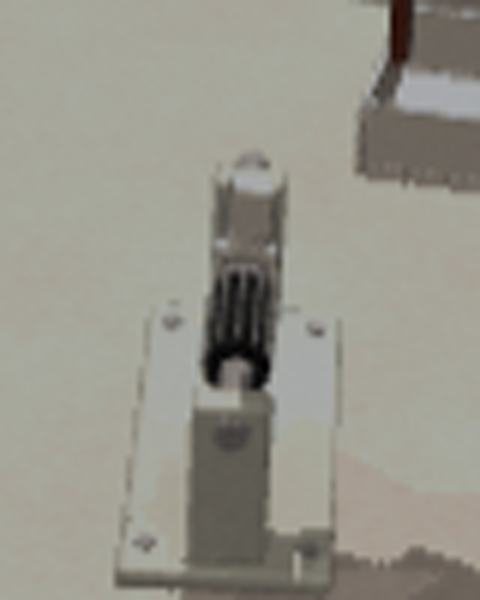

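View pics/fc.png

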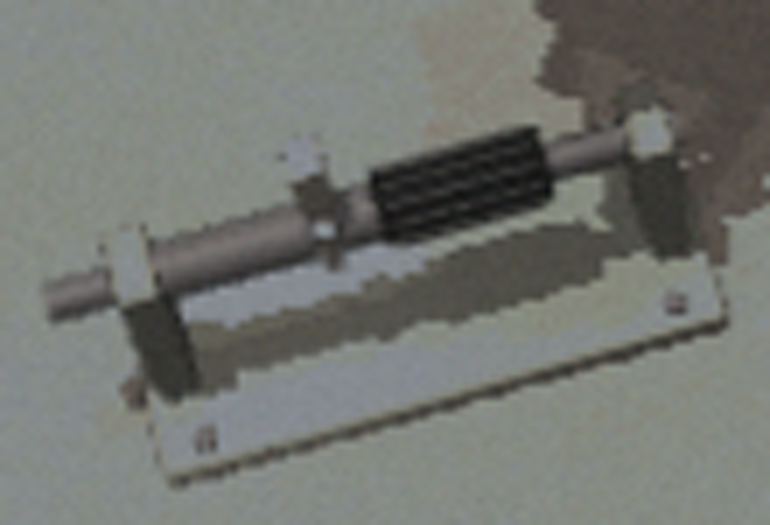

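View pics/f_scene.png

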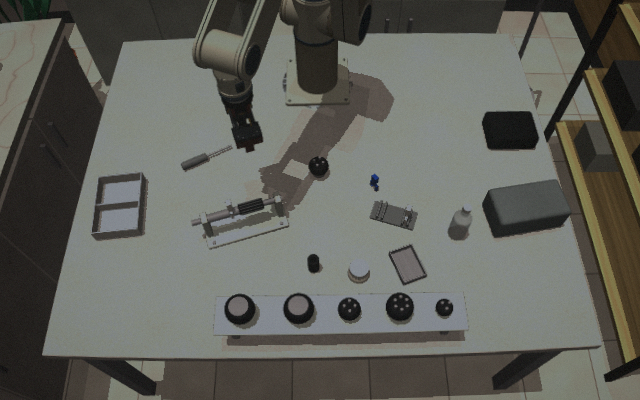

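The clip sits upright in the groove (scene crop at about (315,200)), and everything else is where it was. One last check is the height of the tab top from two views, which should be z = 135.

```bash
python3 - <<'E'
from h import *
print(proj('scene',[[565.9,-243.9,135],[565.9,-243.9,149]]),proj('side',[[565.9,-243.9,135],[565.9,-243.9,149]]))
A=[185+303/7,180+152/7];B=[300+252/6,100+180/6];print(A,B)
o1=ray('scene',[A]);o2=ray('side',[B]);print(tri([(o1[0],o1[1][0]),(o2[0],o2[1][0])]))
workorder.sign_off();print(env.read_state()['time_s'])
E
```

```text
[[227.52433146 202.99296261]
 [226.63763781 200.31804988]] [[340.94912393 130.20796957]
 [341.14227542 125.83644136]]
[228.28571428571428, 201.71428571428572] [342.0, 130.0]
[ 562.59890323 -242.0440871   136.95959941]
the job is handed in; nothing more can be done
the job is handed in; nothing more can be done
```

The small white clip is snapped into the axle's groove and released, and I've handed the job in. The arm's clock read about 26 s at my last check before hand-in.

- **Pick:** I took the small clip from its rack slot by the tab, gripping it across its 20 mm width.
- **Finding the groove:** The lips first touched with the tool at z = 196.3 mm; I expected 197 in the groove and 202 on the full axle. With the clip lifted slightly, I felt a groove wall about 1.4 mm to each side and centred between them.
- **Pressing home:** I pressed with a 13 N stop. The force switched from push to pull at about z = 188, which was the snap. The clip then met a hard stop at 182.8 (183 expected), and a second gentle press moved it no further. The highest push I read was about 6 N. I read it only between moves, so brief peaks may have been higher.
- **Final checks:** After release the force on the tool was about zero, and the arm was clear of everything. The clip stands upright in the groove, and the other objects appear unmoved in the pictures.
- **Small disagreement:** The two-camera height of the tab top came out at 137 mm against 135 expected, and its position was off by about 3 mm. I put this down to calibration and pixel error, because the hard stop had already shown the clip was fully seated.

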